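# Sound the depth of a heater-block well and lock the gauge

### The job

Use the depth-gauge stand to sound the middle well of the aluminium heater block: push the gauge's black knob down gently until the probe's sprung red tip just touches the glass disc at the unseen bottom (the disc is fragile, so press on it with less than 10 N). Let go of the knob, then swing the clamp lever clockwise by its red pin to its stop so that the probe is locked there, still touching the bottom. Leave the masking tape, the timer and the pen where they lie.

Things in the scene. Friction and masses are not known exactly. Their poses are not given: they have to be found in the camera images.
- gauge_stand: Depth-gauge stand fixed to the bench: grey base plate, aluminium column at its back, blue head (104x78x30 mm, top 150 mm above the bench). Only knob, rod and clamp lever rise above the head. Origin: on the bench, on the probe's axis. Axes: x to the column (away from the robot), y left, z up. Base spans x -62..93, y -75..75 mm; head x -27..77, y -51..27, z 120..150 mm.
- knob (a point): Middle of the black round knob (26 mm diameter, 30 mm high, upright) on top of the probe's 6 mm steel rod; grip it from above, in any direction. It is 275 mm above the bench at joint probe 0 and goes down with the probe. The probe's red ball tip (6 mm) is 170 mm below it, sprung upward into the rod: about 2.5 N per mm, 6 mm travel, then solid.
- probe (a joint): Slide of the probe rod in m (not of its sprung tip): 0 at the top, with the tip 105 mm above the bench; grows downward, stop at 0.090; starts at 0 to 0.015. Drag about 4 N, weight 1.4 N: pushing it down takes 2 to 3 N. It stays where it is let go: the drag holds a tip force up to about 5 N, a larger one pushes the released probe up until it is held.
- clamp (a joint): Angle in rad of the clamp lever about its vertical pivot. 0 to 0.2 at the start: open, lever pointing to the stand's -y side. Grows clockwise seen from above to its stop at 1.45: locked, lever pointing nearly to the stand's -x side (to the robot). Stiff with about 0.12 N m, a little more in the last 0.6 rad where its eccentric wedges on the rod; stays where it is left.
- clamp_pin (a point): On the axis of the red upright round pin at the end of the clamp lever, 15 mm below its top: pin 12 mm diameter, from 153 to 195 mm above the bench (the lever's top face is at 160 mm), 65 mm from the pivot. This point is 180 mm above the bench. Push it sideways or pinch it from above; it may turn between the fingers.
- clamp_hinge (a point): Axis of the clamp's vertical pivot, at the height of clamp_pin; 24 mm to the stand's -y side of the probe's axis.
- well_block: Aluminium heater block 60x100x70 mm, fixed on the stand's base plate, three 18 mm wells in a row along y; the probe is over the middle one. Origin: middle of its underside, 12 mm above the bench; top at 82 mm. A glass disc closes the middle well at an unknown height, about 28 to 66 mm above the bench (joint probe about 0.039 to 0.077); it breaks at 10 N.
- tape_masking: Roll of masking tape, 96 mm across, 25 mm high, lying flat; origin in the middle of its underside. Leave it alone.
- timer: Bench timer 66x62x19 mm, lying flat; origin in the middle of its underside. Leave it alone.
- pen_3: Blue marker pen 17x135x16 mm, lying flat; origin in the middle of its underside. Leave it alone.

How it is judged (in metres and radians):
On the way:
1. the probe tip is pressed on the bottom of the well (more than 0.4 N) while the clamp is still open (below 0.5 rad) (contact force between gauge_stand and well_block above 0.4 N and value of joint clamp below 0.5 rad), for 0.2 s.
At the end, for the whole second after the job is handed in: The clamp lever is swung to its stop (joint clamp above 1.25 rad), the released probe still touches the bottom of the well (more than 0.4 N), and tape, timer and pen lie within 30 mm of where they were (contact force between gauge_stand and well_block above 0.4 N and value of joint clamp above 1.25 rad and distance of each of tape_masking, timer, pen_3 from where it was at the start of the episode below 0.03 m).
It fails at once if the probe presses on the glass disc with more than 10 N (contact force between gauge_stand and well_block above 10 N).
It fails at once if the tape, the timer or the pen is moved by more than 30 mm (distance of any of tape_masking, timer, pen_3 from where it was at the start of the episode above 0.03 m).
It also fails if it takes over 64 s, if anything falls off the work surface, if the arm or the gripper's body presses on something with over 40 N, if the wrist force passes 120 N, or if a joint passes its speed limit or range.

### The arm

A 6-joint arm with a two-finger parallel gripper is mounted at the origin on a cart in front of the work surface, level with it; the furniture and walls round the work are solid. World frame = base frame: x ahead of the robot, y to its left, z up, the work surface at z = 0. Lengths are in mm, angles in rad, forces in N, time in s.
With the tool pointing down it reaches from about 300 to 850 mm from the base axis. Payload 4.2 kg.
Tool frame: the origin (TCP) lies midway between the tips of the shut fingers; the grasp point (between the pads) lies 19 mm behind it; z points along the fingers, y is the line along which they close (so a half turn about z gives the same grasp; the last joint's range is limited). The gripper opens to 91 mm and grips with 3 to 60 N. Pads are 32 mm wide; open, the fingers measure 118 mm over their backs; the gripper's body (76 mm by 178 mm) begins 60 mm behind the grasp point.
Start: joints at [-0.02, 0.32, 1.565, -0, 1.257, -0.02], TCP at [575.016, 0, 213.976] pointing down, gripper open.
Joint ranges: [-3.11, 3.11], [-0.84, 2.01], [0.21, 2.61], [-1.34, 4.49], [0.05, 2.63], [-2.56, 2.56]. Speed limits (rad/s): [2.57, 2.57, 3.14, 3.14, 3.14, 3.14].

### API

Orientations are given as a unit quaternion [x, y, z, w].
In Python, from workcell import ctrl, optics gives the robot as it stands.
- The arm moves only by the tool servo_tool, never from a script. Its argument "motion" is a list of rows, each an object with "hand": the closure, from -1 (fully open) to 1 (shut); "linear": the shift along the tool's x, y, z in m, a list of three; "yaw": the turn about the tool's z in degrees. A call has 1 to 20 rows; each row shifts and turns the commanded pose from where the row before left it, along the tool's axes as they then stand; what a row does not reach is not made up. A row lasts 1/10 s, in which the tool goes at most 50 mm and 8.59 degrees, less where a joint would pass 70% of its speed; a pose out of reach is approached as far as the arm can. A call is refused whole if a number of a shift passes 0.05 or a number of a turn 8.59, either way. A call with a gripper value outside its range is refused whole. The fingers move at their own pace and stop on an object; the grip force is fixed at half the most. Time passes only in rows, so rows that do not move let the fingers close. It gives the time, the measured TCP pose, the force, the opening and the grip force at its end, in the units of the state.
- ctrl.get_state(): the state, without advancing time (a new reading comes with each control period).
- optics.camera(name): name is "scene" or "side" or "wrist"; returns the picture (384x512x3 uint8, red, green, blue); there is no depth.
- optics.get_calibration(name): a dict with "intrinsics" (3x3 intrinsics, pixels), "origin" and "attitude" of the camera in the world. Camera axes: x right, y down, z forward; pixel columns grow to the right and rows downward; lengths in mm; the calibration is good to about 2 mm. A picture is of the moment at which its call begins: read the wrist's pose just before it. get_calibration takes no time and is no camera call; for the wrist camera it gives the pose at the moment of the call.
- ctrl.job_done(): hands the job in; it is judged then, once.
The state is a dict: "t": time; "joints": joint angles; "dq": joint speeds; "joint_torque": joint torques, N m; "eef_pos": TCP position; "orientation": TCP orientation; "contact_force": force on the tool from outside, world axes, zero at the start; "wrist_torque": the same for the moment, N m; "finger_gap": finger opening in mm; "finger_force": force on a finger pad.
Only numpy, scipy, OpenCV 4.12 (cv2) and the standard library are available. Lean on these libraries where they do the work, as an engineer would, in place of code of your own. Each camera call takes 0.05 s, during which the arm holds its last target. There are 200 camera calls.

## Working session

There is one attempt and no reset: what is moved stays moved. The work goes in short steps, Python scripts to look and compute and a tool call to move; the robot and the scene stay as the last step left them, time stands still between calls to the robot, and variables do not carry over. Pictures are saved under pics/ and viewed, at most 10 in all, crops included, and the job is handed in when it is done.

Besides the shell and the picture viewer there is one more tool, called as name(argument=value, ...), one argument or row to a line, values as JSON. servo_tool: Moves the arm, as the interface text tells. Its arguments: {"type":"object","properties":{"motion":{"type":"array","items":{"type":"object","properties":{"hand":{"type":"number"},"linear":{"type":"array","items":{"type":"number"}},"yaw":{"type":"number"}}}}},"required":["motion"]}

```bash
mkdir -p pics; python3 - <<'E'
from workcell import ctrl, optics
import cv2,numpy as np
ims=[]
for n in ("scene","side"):
    im=optics.camera(n); cv2.imwrite(f"pics/{n}0.png",im[:,:,::-1]); ims.append(im)
    c=optics.get_calibration(n); print(n,{k:np.round(v,4).tolist() for k,v in c.items()})
print(ctrl.get_state())
E
```

```text
scene {'intrinsics': [[479.3325, 0.0, 263.402], [0.0, 479.3325, 199.5895], [0.0, 0.0, 1.0]], 'origin': [101.24, 845.3936, 1069.9759], 'attitude': [-0.2307, 0.8868, -0.3843, 0.1122]}
side {'intrinsics': [[396.3851, 0.0, 258.7098], [0.0, 396.3851, 190.2858], [0.0, 0.0, 1.0]], 'origin': [485.2266, 708.3473, 688.2733], 'attitude': [-0.0631, 0.8885, -0.4534, 0.0325]}
{'t': 0.1, 'joints': array([-2.00023852e-02,  3.20222311e-01,  1.56555143e+00, -1.73417301e-05,
        1.25736867e+00, -2.00005042e-02]), 'dq': array([-0.00084965, -0.00076895, -0.00451747, -0.00016985,  0.00054173,
        0.00053007]), 'joint_torque': array([ 5.01049108e-04, -4.13330913e+01, -2.32510239e+01,  7.29743019e-02,
        4.21804120e-02, -4.88014211e-05]), 'eef_pos': array([5.74558338e+02, 2.69229578e-03, 2.13209765e+02]), 'orientation': array([ 7.07105339e-01,  7.07107799e-01, -5.42802021e-04, -5.53059297e-04]), 'contact_force': array([ 0.53909806,  0.07862037, -1.50096126]), 'wrist_torque': array([-0.00562369, -0.06676748,  0.05416629]), 'finger_force': 0.0, 'finger_gap': 91.31657581970452}
```

View pics/scene0.png

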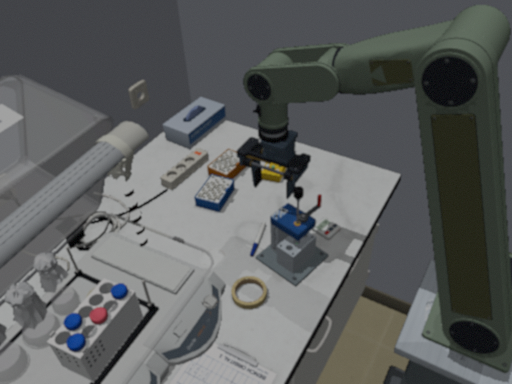

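View pics/side0.png

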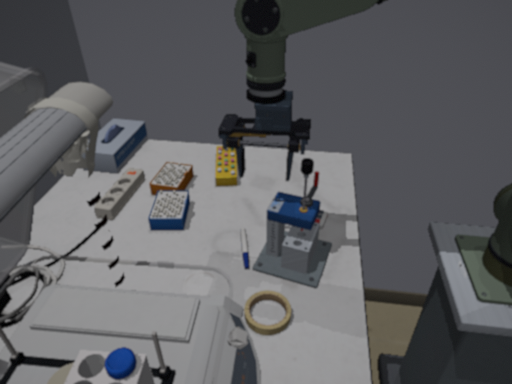

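The scene shot shows the knob near (298,192), the red pin near (319,201) and the blue head near (293,220). In the side shot the knob is near (307,166), the pin near (317,180) and the head near (294,210). Next I'll measure them and enlarge crops.

```bash
cat > h.py <<'E'
import numpy as np, cv2
from scipy.spatial.transform import Rotation as R
def ray(c,px):
    K=np.array(c["intrinsics"]);d=R.from_quat(c["attitude"]).as_matrix()@np.linalg.solve(K,[px[0],px[1],1.])
    return np.array(c["origin"],float),d/np.linalg.norm(d)
def onplane(c,px,z):
    o,d=ray(c,px);return o+d*(z-o[2])/d[2]
def tri(c1,p1,c2,p2):
    A=np.zeros((3,3));b=np.zeros(3)
    rs=[ray(c1,p1),ray(c2,p2)]
    for o,d in rs:
        P=np.eye(3)-np.outer(d,d);A+=P;b+=P@o
    x=np.linalg.solve(A,b);return x,[float(np.linalg.norm(np.cross(x-o,d))) for o,d in rs]
E
python3 - <<'E'
from workcell import optics
from h import *
box={"scene":(260,170,350,250),"side":(250,150,340,230)}
cs={};red={};crops=[]
for n,(a,b,c,d) in box.items():
    im=cv2.imread(f"pics/{n}0.png");cs[n]=optics.get_calibration(n)
    s=im[b:d,a:c].astype(int)
    m=((s[...,2]>90)&(s[...,2]>2*s[...,1])&(s[...,2]>2*s[...,0])).astype(np.uint8)
    k,l,st,ce=cv2.connectedComponentsWithStats(m)
    for i in range(1,k): print(n,"red",st[i]+[a,b,0,0,0],ce[i]+[a,b])
    m=((s[...,0]>90)&(s[...,0]>1.8*s[...,2])).astype(np.uint8)
    k,l,st,ce=cv2.connectedComponentsWithStats(m)
    i=1+np.argmax(st[1:,4]);cn=cv2.findContours((l==i).astype(np.uint8),0,2)[0][0]
    print(n,"blue",st[i],(cv2.approxPolyDP(cn,3,True)[:,0]+[a,b]).tolist())
    crops.append(cv2.resize(im[b:d,a:c],None,fx=4.4,fy=4.4,interpolation=cv2.INTER_CUBIC))
cv2.imwrite("pics/crop0.png",np.hstack(crops))
E
```

```text
scene red [319 196   2   1   2] [319.5 196. ]
scene red [326 232   2   2   3] [326.33333333 232.33333333]
scene blue [ 16  43  31  21 263] [[276, 220], [297, 233], [306, 227], [295, 227], [295, 216], [287, 213]]
side red [317 173   1   1   1] [317. 173.]
side red [318 220   1   1   1] [318. 220.]
side blue [ 28  52  37  18 345] [[278, 212], [310, 219], [314, 210], [303, 214], [298, 211], [298, 203], [284, 202]]
```

View pics/crop0.png

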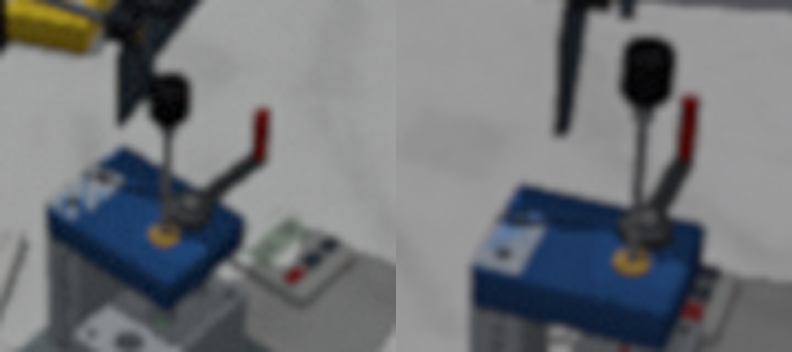

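The crop shows the knob at scene (298.4,192.7) and side (307,166.8), and the pin at scene (319.2,199.8) and side (316.6,178.2). It also shows the brass bushing at scene (297,223.6) and side (303.6,209.5), and the hub at scene (303.2,217) and side (306.1,201.1).

```bash
python3 - <<'E'
from workcell import optics
from h import *
S=optics.get_calibration("scene");D=optics.get_calibration("side")
for n,a,b in [("knob",(298.4,192.7),(307,166.8)),("pin",(319.2,199.8),(316.6,178.2)),("bush",(297,223.6),(303.6,209.5)),("hub",(303.2,217),(306.1,201.1))]:
    x,e=tri(S,a,D,b);print(n,x.round(1),np.round(e,1))
for n,p,q,z in [("bush",(297,223.6),(303.6,209.5),150),("hub",(303.2,217),(306.1,201.1),165),("pin",(319.2,199.8),(316.6,178.2),180)]:
    print(n,onplane(S,p,z).round(1),onplane(D,q,z).round(1))
# left head corners on z=150 (from crop)
for p in [(125,150),(50,207),(165,290),(243,222)]:
    print("S",onplane(S,(260+p[0]/4.4,170+p[1]/4.4),150).round(1))
for p in [(522,187),(474,265),(672,318),(703,228)]:
    print("D",onplane(D,(250+(p[0]-396)/4.4,150+p[1]/4.4),150).round(1))
E
```

```text
knob [484.6  31.2 260.8] [0.1 0.1]
pin [460.6 -51.9 179.5] [0.1 0.1]
bush [484.   34.3 153.3] [0.4 0.4]
hub [480.    5.1 154.5] [0.4 0.4]
bush [485.1  31.8 150. ] [484.2  29.5 150. ]
hub [475.4  15.2 165. ] [480.3  18.5 165. ]
pin [460.3 -51.2 180. ] [460.6 -51.2 180. ]
S [540.4 -24.7 150. ]
S [557.4  42.8 150. ]
S [463.7  71.2 150. ]
S [447.4  -2.1 150. ]
D [544.1 -25.  150. ]
D [560.9  43.  150. ]
D [463.2  69.5 150. ]
D [449.9  -2.9 150. ]
```

servo_tool(
  motion=[
    {"hand": 1,"linear": [0,0,-0.04],"yaw": 0},
    {"hand": 1,"linear": [0,0,-0.04],"yaw": 0},
    {"hand": 1,"linear": [0,0,-0.03],"yaw": 0},
    {"hand": 1,"linear": [0.011,-0.03,0],"yaw": 0},
    {"hand": 1,"linear": [0.01,-0.03,0],"yaw": 0},
    {"hand": 1,"linear": [0.01,-0.03,0],"yaw": 0},
    {"hand": 1,"linear": [0,0,0],"yaw": 0},
    {"hand": 1,"linear": [0,0,0],"yaw": 0},
    {"hand": 1,"linear": [0,0,0],"yaw": 0},
    {"hand": 1,"linear": [0,0,0],"yaw": 0},
    {"hand": 1,"linear": [0,0,0],"yaw": 0},
  ],
)

```text
t: 1.2
eef_pos: [485.7, 30.8, 323.5]
orientation: [0.707, 0.707, -0.0, -0.0]
contact_force: [-0.3, 0.0, 0.6]
finger_gap: 6.1
finger_force: 0.0
```

servo_tool(
  motion=[
    {"hand": 1,"linear": [0,0,0.02],"yaw": 0},
    {"hand": 1,"linear": [0,0,0.012],"yaw": 0},
    {"hand": 1,"linear": [0,0,0],"yaw": 0},
    {"hand": 1,"linear": [0,0,0],"yaw": 0},
    {"hand": 1,"linear": [0,0,0],"yaw": 0},
  ],
)

```text
t: 1.7
eef_pos: [485.5, 31.0, 292.6]
orientation: [0.707, 0.707, 0.0, 0.0]
contact_force: [1.1, -0.4, 0.8]
finger_gap: 0.3
finger_force: 0.0
```

```bash
python3 - <<'E'
from workcell import optics
from h import *
o=[]
for n,(a,b,c,d) in {"scene":(260,150,340,230),"side":(260,120,340,200)}.items():
    im=optics.camera(n)[b:d,a:c,::-1];o.append(cv2.resize(im,None,fx=5,fy=5,interpolation=cv2.INTER_CUBIC))
cv2.imwrite("pics/c1.png",cv2.convertScaleAbs(np.hstack(o),alpha=1.8))
E
```

```text
(no output)
```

View pics/c1.png

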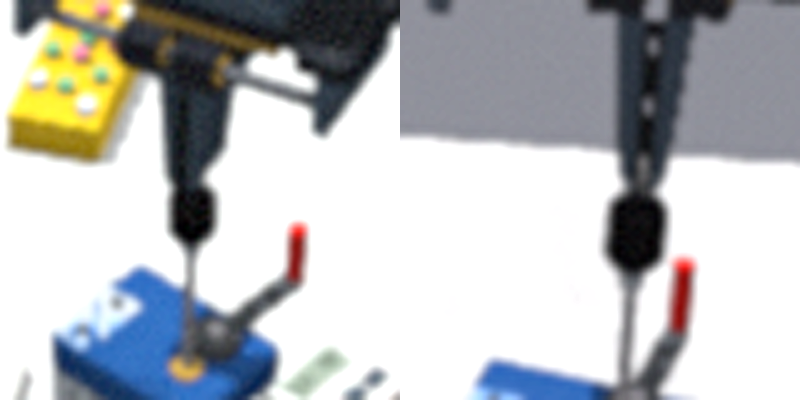

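The shut fingers stand centred above the knob (scene crop (190,185), side crop (637,185)). I'll push down to just above the earliest possible bottom.

servo_tool(
  motion=[
    {"hand": 1,"linear": [0,0,0.008],"yaw": 0},
    {"hand": 1,"linear": [0,0,0.005],"yaw": 0},
    {"hand": 1,"linear": [0,0,0.005],"yaw": 0},
    {"hand": 1,"linear": [0,0,0.005],"yaw": 0},
    {"hand": 1,"linear": [0,0,0.005],"yaw": 0},
    {"hand": 1,"linear": [0,0,0.005],"yaw": 0},
    {"hand": 1,"linear": [0,0,0.003],"yaw": 0},
    {"hand": 1,"linear": [0,0,0],"yaw": 0},
    {"hand": 1,"linear": [0,0,0],"yaw": 0},
    {"hand": 1,"linear": [0,0,0],"yaw": 0},
  ],
)

```text
t: 2.8
eef_pos: [485.2, 31.0, 255.9]
orientation: [0.707, 0.707, 0.0, 0.0]
contact_force: [-0.3, -0.1, 0.1]
finger_gap: 0.5
finger_force: 0.0
```

```bash
cat > f.py <<'E'
from workcell import ctrl, optics
import numpy as np
f=[];t=[]
for i in range(2):
    optics.camera("wrist"); s=ctrl.get_state(); f.append(s["contact_force"]); t.append(s["joint_torque"])
print(np.round(f,2).tolist(), s["t"], s["eef_pos"].round(2), np.round(t,2).tolist())
E
python3 f.py
```

```text
[[-0.16, 0.11, 0.73], [-0.08, -0.78, 0.53]] 2.9 [485.14  30.99 255.93] [[-0.0, -32.33, -23.61, 0.08, 0.03, 0.0], [-0.0, -32.33, -23.62, 0.08, 0.03, -0.0]]
```

servo_tool(
  motion=[
    {"hand": 1,"linear": [0,0,0.001],"yaw": 0},
    {"hand": 1,"linear": [0,0,0.001],"yaw": 0},
    {"hand": 1,"linear": [0,0,0],"yaw": 0},
  ],
)

```text
t: 3.2
eef_pos: [485.2, 31.0, 254.2]
orientation: [0.707, 0.707, 0.0, 0.0]
contact_force: [-0.5, -0.7, 1.2]
finger_gap: 0.3
finger_force: 0.8
```

```bash
cat > f.py <<'E'
from workcell import ctrl, optics
import numpy as np
f=[]
for i in range(4):
    optics.camera("wrist"); s=ctrl.get_state(); f.append(s["contact_force"][2])
print(np.round(f,1).tolist(), round(np.mean(f),2), s["t"], s["eef_pos"].round(2), np.round(s["joint_torque"][1:3],3).tolist(), s["wrist_torque"].round(2).tolist())
E
python3 f.py
```

```text
[2.2, 2.1, 2.4, 2.5] 2.3 3.4 [485.21  30.99 254.16] [-31.336, -22.69] [-0.02, 0.0, 0.03]
```

servo_tool(
  motion=[
    {"hand": 1,"linear": [0,0,0.001],"yaw": 0},
    {"hand": 1,"linear": [0,0,0.001],"yaw": 0},
    {"hand": 1,"linear": [0,0,0],"yaw": 0},
  ],
)

```text
t: 3.7
eef_pos: [485.2, 31.0, 251.9]
orientation: [0.707, 0.707, 0.0, 0.0]
contact_force: [0.5, -0.1, 2.4]
finger_gap: 0.6
finger_force: 0.9
```

```bash
python3 f.py
```

```text
[1.3, 2.2, 1.4, 1.6] 1.65 3.9 [485.17  31.01 251.9 ] [-31.825, -22.556] [-0.01, -0.17, -0.01]
```

servo_tool(
  motion=[
    {"hand": 1,"linear": [0,0,0.001],"yaw": 0},
    {"hand": 1,"linear": [0,0,0.001],"yaw": 0},
    {"hand": 1,"linear": [0,0,0.0005],"yaw": 0},
    {"hand": 1,"linear": [0,0,0],"yaw": 0},
  ],
)

```text
t: 4.3
eef_pos: [485.1, 31.0, 249.4]
orientation: [0.707, 0.707, 0.0, 0.0]
contact_force: [1.7, -0.7, 2.7]
finger_gap: 0.6
finger_force: 1.0
```

```bash
python3 f.py
```

```text
[1.8, 1.5, 0.9, 3.4] 1.94 4.5 [485.15  31.   249.44] [-31.678, -22.138] [0.0, -0.32, -0.03]
```

servo_tool(
  motion=[
    {"hand": 1,"linear": [0,0,0.001],"yaw": 0},
    {"hand": 1,"linear": [0,0,0.001],"yaw": 0},
    {"hand": 1,"linear": [0,0,0.0005],"yaw": 0},
    {"hand": 1,"linear": [0,0,0],"yaw": 0},
  ],
)

```text
t: 4.9
eef_pos: [485.2, 31.0, 247.6]
orientation: [0.707, 0.707, 0.0, 0.0]
contact_force: [0.2, 0.3, 5.3]
finger_gap: 0.5
finger_force: 2.8
```

```bash
python3 f.py
```

```text
[5.7, 5.7, 6.9, 5.8] 6.02 5.1 [485.17  31.   247.52] [-29.773, -21.058] [0.01, -0.11, -0.03]
```

The force rose from about 2 N to 6 N, so the tip is on the glass with about 3.5 N. I'll lift off straight and go over the pin.

servo_tool(
  motion=[
    {"hand": 1,"linear": [0,0,-0.005],"yaw": 0},
    {"hand": 1,"linear": [0,0,-0.02],"yaw": 0},
    {"hand": 1,"linear": [0,0,-0.03],"yaw": 0},
    {"hand": -0.2,"linear": [-0.03,-0.01,0],"yaw": 0},
    {"hand": -0.2,"linear": [-0.03,-0.008,0],"yaw": 0},
    {"hand": -0.2,"linear": [-0.022,-0.007,0],"yaw": 0},
    {"hand": -0.2,"linear": [0,0,0],"yaw": 8.5},
    {"hand": -0.2,"linear": [0,0,0.03],"yaw": 8.5},
    {"hand": -0.2,"linear": [0,0,0.03],"yaw": 0},
    {"hand": -0.2,"linear": [0,0,0],"yaw": 0},
    {"hand": -0.2,"linear": [0,0,0],"yaw": 0},
    {"hand": -0.2,"linear": [0,0,0],"yaw": 0},
  ],
)

```text
t: 6.3
eef_pos: [460.8, -51.0, 243.4]
orientation: [0.804, 0.595, 0.001, 0.001]
contact_force: [-0.4, 0.3, -0.4]
finger_gap: 55.0
finger_force: 0.0
```

```bash
python3 - <<'E'
from workcell import optics
from h import *
o=[]
for n,(a,b,c,d) in {"scene":(260,150,360,250),"side":(255,120,355,220)}.items():
    im=optics.camera(n)[b:d,a:c,::-1];o.append(cv2.resize(im,None,fx=4,fy=4,interpolation=cv2.INTER_CUBIC))
cv2.imwrite("pics/c2.png",cv2.convertScaleAbs(np.hstack(o),alpha=1.8))
E
```

```text
(no output)
```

View pics/c2.png

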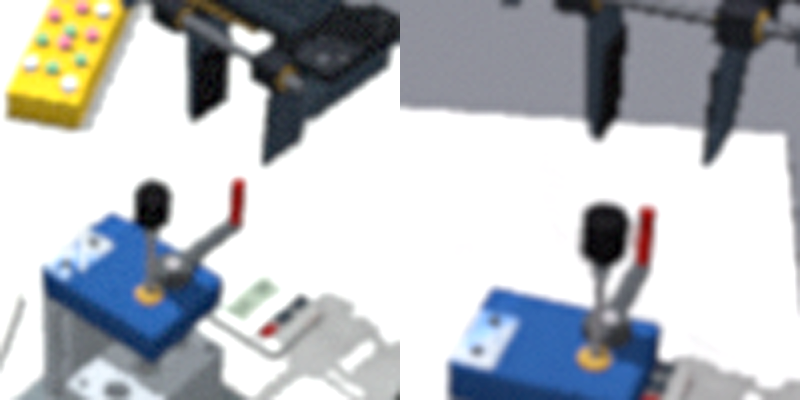

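The fingers straddle the pin (scene crop pin (238,200), side crop (647,235)), and the knob has stayed down. Next I'll lower and pinch.

servo_tool(
  motion=[
    {"hand": -0.2,"linear": [0,0,0.03],"yaw": 0},
    {"hand": -0.2,"linear": [0,0,0.03],"yaw": 0},
    {"hand": -0.2,"linear": [0,0,0.012],"yaw": 0},
    {"hand": -0.2,"linear": [0,0,0],"yaw": 0},
    {"hand": 1,"linear": [0,0,0],"yaw": 0},
    {"hand": 1,"linear": [0,0,0],"yaw": 0},
    {"hand": 1,"linear": [0,0,0],"yaw": 0},
    {"hand": 1,"linear": [0,0,0],"yaw": 0},
    {"hand": 1,"linear": [0,0,0],"yaw": 0},
    {"hand": 1,"linear": [0,0,0],"yaw": 0},
    {"hand": 1,"linear": [0,0,0],"yaw": 0},
    {"hand": 1,"linear": [0,0,0],"yaw": 0},
  ],
)

```text
t: 7.6
eef_pos: [460.8, -51.5, 170.4]
orientation: [0.804, 0.595, 0.0, 0.001]
contact_force: [1.6, -2.5, 2.5]
finger_gap: 11.0
finger_force: 30.0
```

```bash
python3 - <<'E'
from workcell import ctrl
import numpy as np
p=ctrl.get_state();print(p["eef_pos"].round(1),p["finger_force"],p["joints"].round(2))
# tool-frame chord for a clockwise turn of 7 deg about the hinge, hinge on tool x axis
r=65;d=np.radians(7);print(r*np.sin(d),r*(1-np.cos(d)))
for hx,hy in [(478.6,8),(479.5,9)]:
    v=p["eef_pos"][:2]-[hx,hy];print(np.hypot(*v),np.degrees(np.arctan2(v[1],v[0])))
E
```

```text
[460.8 -51.5 170.4] 30.00035583972931 [-0.14  0.18  1.88 -0.    1.08  0.16]
7.921507321334586 0.4845001433140711
62.080155367604526 -106.70494892019885
63.2992597574944 -107.22503643532595
```

servo_tool(
  motion=[
    {"hand": 1,"linear": [0.0005,-0.0079,0],"yaw": 7},
    {"hand": 1,"linear": [0.0005,-0.0079,0],"yaw": 7},
    {"hand": 1,"linear": [0.0005,-0.0079,0],"yaw": 7},
    {"hand": 1,"linear": [0.0005,-0.0079,0],"yaw": 7},
    {"hand": 1,"linear": [0,0,0],"yaw": 0},
    {"hand": 1,"linear": [0,0,0],"yaw": 0},
  ],
)

```text
t: 8.2
eef_pos: [434.0, -33.9, 170.3]
orientation: [0.924, 0.383, 0.001, -0.001]
contact_force: [4.6, 3.6, -0.5]
finger_gap: 11.2
finger_force: 30.0
```

servo_tool(
  motion=[
    {"hand": 1,"linear": [0.0008,-0.0079,0],"yaw": 7},
    {"hand": 1,"linear": [0.0008,-0.0079,0],"yaw": 7},
    {"hand": 1,"linear": [0.0005,-0.0079,0],"yaw": 7},
    {"hand": 1,"linear": [0.0005,-0.0079,0],"yaw": 7},
    {"hand": 1,"linear": [0,0,0],"yaw": 0},
    {"hand": 1,"linear": [0,0,0],"yaw": 0},
  ],
)

```text
t: 8.8
eef_pos: [420.1, -7.2, 170.4]
orientation: [0.989, 0.149, 0.003, 0.0]
contact_force: [6.8, 1.6, -1.8]
finger_gap: 10.6
finger_force: 30.0
```

servo_tool(
  motion=[
    {"hand": 1,"linear": [0.001,-0.0079,0],"yaw": 7},
    {"hand": 1,"linear": [0.001,-0.0079,0],"yaw": 7},
    {"hand": 1,"linear": [0.0005,-0.006,0],"yaw": 5},
    {"hand": 1,"linear": [0,0,0],"yaw": 0},
    {"hand": 1,"linear": [0,0,0],"yaw": 0},
  ],
)

```text
t: 9.3
eef_pos: [418.6, 13.5, 170.3]
orientation: [1.0, -0.016, 0.003, 0.001]
contact_force: [6.8, -1.3, -2.2]
finger_gap: 11.0
finger_force: 30.0
```

servo_tool(
  motion=[
    {"hand": 1,"linear": [0.0005,-0.0025,0],"yaw": 2},
    {"hand": 1,"linear": [0,-0.0025,0],"yaw": 2},
    {"hand": 1,"linear": [0,0,0],"yaw": 0},
    {"hand": 1,"linear": [0,0,0],"yaw": 0},
  ],
)

```text
t: 9.7
eef_pos: [418.7, 15.4, 170.3]
orientation: [0.999, -0.05, 0.002, 0.004]
contact_force: [5.4, -12.8, 0.2]
finger_gap: 11.0
finger_force: 30.0
```

The side force jumped to 13 N with the lever at its stop. I'll open, lift and check.

servo_tool(
  motion=[
    {"hand": 0.3,"linear": [0,0,0],"yaw": 0},
    {"hand": 0.3,"linear": [0,0,0],"yaw": 0},
    {"hand": 0.3,"linear": [0,0,0],"yaw": 0},
    {"hand": 0.3,"linear": [0,0,0],"yaw": 0},
    {"hand": 0.3,"linear": [0,0,-0.02],"yaw": 0},
    {"hand": 0.3,"linear": [0,0,-0.04],"yaw": 0},
    {"hand": 0.3,"linear": [0,0,-0.05],"yaw": 0},
    {"hand": 0.3,"linear": [0,0,0],"yaw": 0},
    {"hand": 0.3,"linear": [0,0,0],"yaw": 0},
  ],
)

```text
t: 10.6
eef_pos: [416.8, 19.5, 280.6]
orientation: [0.999, -0.052, 0.001, -0.0]
contact_force: [-0.8, 0.1, -1.8]
finger_gap: 32.2
finger_force: 0.0
```

```bash
python3 - <<'E'
from workcell import optics
from h import *
o=[]
for n,(a,b,c,d) in {"scene":(240,150,360,300),"side":(235,120,355,270)}.items():
    im=optics.camera(n)[:,:,::-1];cv2.imwrite(f"pics/{n}3.png",im);o.append(cv2.resize(im[b:d,a:c],None,fx=3.3,fy=3.3,interpolation=cv2.INTER_CUBIC))
cv2.imwrite("pics/c3.png",cv2.convertScaleAbs(np.hstack(o),alpha=1.8))
E
```

```text
(no output)
```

View pics/c3.png

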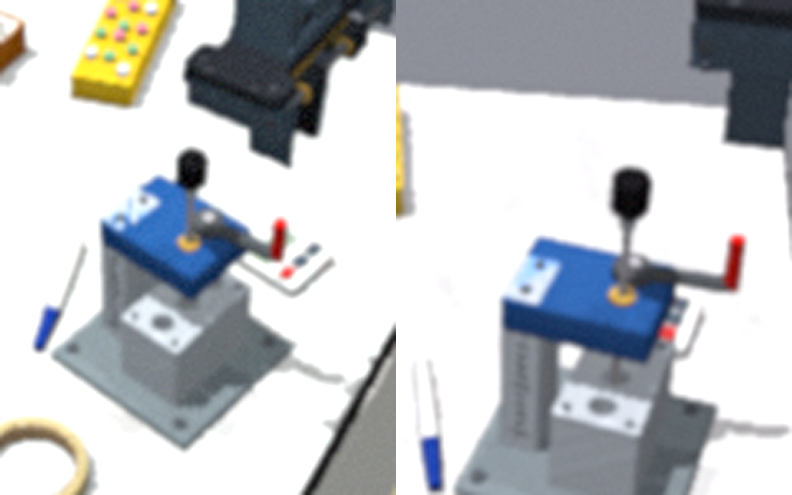

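The lever now points at the robot, with the pin at scene crop (280,240). The knob is at the same height as after the push, and the tape, timer and pen have not moved. Handing in.

```bash
python3 -c "
from workcell import ctrl
print(ctrl.job_done())"
```

```text
the job is handed in; nothing more can be done
None
```

The job is handed in (no verdict came back): the probe touched bottom at joint probe ≈ 0.0425 m with an estimated 3.5 N on the glass, I released the knob and swung the clamp to its stop, and the tape, timer and pen were not touched; the tip force after locking could not be measured.

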